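Square spice tins back into the caddy

TASK

Clear the spice tins beside the hob: stand the three square tins in the wooden caddy, each fully down in the seat cut for its own size, keeping them upright all the way. Leave the two round tins standing where they are.

Things in the scene. Friction and masses are not known exactly. Their poses are not given: they have to be found in the camera images.
- tin_large: large SQUARE spice tin, loose: brushed steel body with a wooden lid of the same outline (top 18 mm, does not come off). 54 x 54 mm, 100 mm tall, standing upright; origin at the centre of its underside, z up, x and y square to its flat sides.
- tin_medium: medium SQUARE spice tin, loose: brushed steel body with a wooden lid of the same outline (top 18 mm, does not come off). 44 x 44 mm, 90 mm tall, standing upright; origin at the centre of its underside, z up, x and y square to its flat sides.
- tin_small: small SQUARE spice tin, loose: brushed steel body with a wooden lid of the same outline (top 18 mm, does not come off). 34 x 34 mm, 80 mm tall, standing upright; origin at the centre of its underside, z up, x and y square to its flat sides.
- round_large: large ROUND spice tin, loose look-alike of the same steel and wood: diameter 54 mm, 100 mm tall; origin at the centre of its underside. It does not belong in the caddy. (A covered pan, 150 mm high, not part of the job, stands fixed on the hob to the far left, at least 90 mm beyond the tins.)
- round_medium: medium ROUND spice tin, loose look-alike of the same steel and wood: diameter 44 mm, 90 mm tall; origin at the centre of its underside. It does not belong in the caddy.
- seat_large: seat for the large square tin: black rubber square 80 x 80 mm with a square recess of 70 x 70 mm and a light cork floor, fixed in the caddy, square to it. Origin at the centre of its underside, z up, x and y along its sides; the recess floor is 3 mm above the origin, the rim top 15 mm above it.
- seat_medium: seat for the medium square tin: black rubber square 80 x 80 mm with a square recess of 60 x 60 mm and a light cork floor, fixed in the caddy, square to it. Origin at the centre of its underside, z up, x and y along its sides; the recess floor is 3 mm above the origin, the rim top 15 mm above it.
- seat_small: seat for the small square tin: black rubber square 80 x 80 mm with a square recess of 50 x 50 mm and a light cork floor, fixed in the caddy, square to it. Origin at the centre of its underside, z up, x and y along its sides; the recess floor is 3 mm above the origin, the rim top 15 mm above it.
- caddy: low open wooden tray, fixed to the counter, 94 mm along its x, 262 mm along its y (plus a small steel loop handle 19 mm out at each end), walls 30 mm high; origin at the centre of its underside on the counter. The three seats stand in a row along its y, 83 mm apart, in any order, their origins 4 mm above the caddy's.

How it is judged:
By the outcome, as a careful person would: the job done as asked, in the order asked, and still so for the second after the job is handed in, with the robot touching nothing.
It also fails if it takes over 88 s, if anything falls off the work surface, if the arm or the gripper's body presses on something with over 40 N, if the wrist force passes 120 N, or if a joint passes its speed limit or range.

ROBOT

A 6-joint arm with a two-finger parallel gripper is mounted at the origin on the work surface. World frame = base frame: x ahead of the robot, y to its left, z up, the work surface at z = 0. Lengths are in m, angles in rad, forces in N, time in s.
With the tool pointing down it reaches from about 0.425 to 0.95 m from the base axis. Payload 3.5 kg.
Tool frame: the origin (TCP) lies midway between the tips of the shut fingers; the grasp point (between the pads) lies 19 mm behind it; z points along the fingers, y is the line along which they close (so a half turn about z gives the same grasp; the last joint's range is limited). The gripper opens to 85 mm and grips with 20 to 120 N. Pads are 22 mm wide; open, the fingers measure 114 mm over their backs; the gripper's body (76 mm by 85 mm) begins 54 mm behind the grasp point. The pads swing forward as they close: fully open they stand 13 mm farther back than shut.
Start: joints at [1.11, 0.286, 1.577, -0, 1.279, -0.15], TCP at [0.206, 0.643, 0.231] pointing down, gripper open.
Joint ranges: [-2.77, 2.77], [-0.9, 2.22], [0.21, 2.48], [-1.53, 4.67], [0.24, 2.81], [-2.84, 2.84]. Speed limits (rad/s): [2.79, 2.79, 3.14, 3.14, 3.14, 3.14].

INTERFACE

Orientations are given as a unit quaternion [x, y, z, w].
In Python, from plant import ctrl gives the robot as it stands.
- The arm moves only by the tool send_rows, never from a script. Its argument "series" is a list that holds one entry, the list of rows, each a list of 7 numbers: the shift along the tool's x, y, z in cm, then the turn, a rotation vector about the tool's x, y, z in rad, then the opening, from -1 (shut) to 1 (fully open). In form: [[[x, y, z, rx, ry, rz, jaw], ...]]. A call has 1 to 10 rows; each row shifts and turns the commanded pose from where the row before left it, along the tool's axes as they then stand; what a row does not reach is not made up. A row lasts 1/8 s, in which the tool goes at most 62.5 mm and 10.7 degrees, less where a joint would pass 70% of its speed; a pose out of reach is approached as far as the arm can. A call is refused whole if a number of a shift passes 6.25 or a number of a turn 0.188, either way. A call with a gripper value outside its range is refused whole. The fingers move at their own pace and stop on an object; "force" is the grip in N (left out, the last holds). Time passes only in rows, so rows that do not move let the fingers close. It gives the time, the measured TCP pose, the force, the opening and the grip force at its end, in the units of the state.
- ctrl.get_state(): the state, without advancing time (a new reading comes with each control period).
- ctrl.read_camera(name): name is "scene" or "side" or "wrist"; returns a dict with "img" (400x640x3 uint8, red, green, blue), "fx", "fy", "cx", "cy" (pixels), "k1" (the pictures are not rectified: a ray, as slopes to the right and down, at radius r is drawn at 1 + k1 r^2 times it, then the intrinsics apply), "R" (3x3) and "t" (3): a world point X has camera coordinates R X + t; the wrist camera has in their place "hand_eye" (4x4, takes a point from camera to tool coordinates, whose origin is the TCP and whose axes are the flange's). Camera axes: x right, y down, z forward; pixel columns grow to the right and rows downward; lengths in m; the calibration is good to about 2 mm. A picture is of the moment at which its call begins: read the wrist's pose just before it. There is no depth.
- ctrl.sign_off(): hands the job in; it is judged then, once.
The state is a dict: "time": time; "qpos": joint angles; "dq": joint speeds; "joint_efforts": joint torques, N m; "eef_pos": TCP position; "tcp_rot": TCP orientation; "contact_force": force on the tool from outside, world axes, zero at the start; "wrist_torque": the same for the moment, N m; "opening": opening from 0.0 (shut) to 1.0 (fully open); "finger_force": force on a finger pad.
Only numpy, scipy, OpenCV 4.12 (cv2) and the standard library are available. Lean on these libraries where they do the work, as an engineer would, in place of code of your own. Each camera call takes 0.05 s, during which the arm holds its last target. There are 200 camera calls.

## Working session

There is one attempt and no reset: what is moved stays moved. The work goes in short steps, Python scripts to look and compute and a tool call to move; the robot and the scene stay as the last step left them, time stands still between calls to the robot, and variables do not carry over. Pictures are saved under pics/ and viewed, at most 14 in all, crops included, and the job is handed in when it is done.

Besides the shell and the picture viewer there is one more tool, called after "Emit:" as name([rows], argument=value, ...), one row to a line, values as JSON. send_rows: Moves the arm, as the interface text tells. Its arguments: {"type":"object","properties":{"series":{"type":"array"},"force":{"type":"number"}},"required":["series"]}

```bash
mkdir -p pics; ls; cat > h.py <<'E'
import numpy as np, cv2
from plant import ctrl
from scipy.spatial.transform import Rotation as Ro
def cam(name):
    s=ctrl.get_state(); c=ctrl.read_camera(name)
    if 'R' not in c:
        T=np.eye(4); T[:3,:3]=Ro.from_quat(s['tcp_rot']).as_matrix(); T[:3,3]=s['eef_pos']
        M=np.linalg.inv(T@np.array(c['hand_eye'])); c['R']=M[:3,:3]; c['t']=M[:3,3]
    c['R']=np.array(c['R']); c['t']=np.array(c['t'])
    c['K']=np.array([[c['fx'],0,c['cx']],[0,c['fy'],c['cy']],[0,0,1.]]); c['D']=np.array([c['k1'],0,0,0.])
    return c
def rays(c,px):
    p=cv2.undistortPoints(np.array(px,float).reshape(-1,1,2),c['K'],c['D']).reshape(-1,2)
    d=np.c_[p,np.ones(len(p))]@c['R']; return -c['R'].T@c['t'], d
def plane(c,px,z):
    o,d=rays(c,px); return o+d*((z-o[2])/d[:,2:3])
def proj(c,X):
    return cv2.projectPoints(np.array(X,float).reshape(-1,3),cv2.Rodrigues(c['R'])[0],c['t'],c['K'],c['D'])[0].reshape(-1,2)
def save(c,n): cv2.imwrite('pics/'+n+'.png',c['img'][:,:,::-1])
def tri(c1,p1,c2,p2):
    o1,d1=rays(c1,[p1]);o2,d2=rays(c2,[p2]);d1=d1[0]/np.linalg.norm(d1);d2=d2[0]/np.linalg.norm(d2)
    s=np.linalg.lstsq(np.c_[d1,-d2],o2-o1,rcond=None)[0]
    a=o1+s[0]*d1;b=o2+s[1]*d2; return (a+b)/2,np.linalg.norm(a-b)
E
python3 - <<'E'
from h import *
for n in['scene','side','wrist']:
    c=cam(n); save(c,n+'0'); print(n,(-c['R'].T@c['t']).round(3),c['R'][2].round(2),c['fx'],c['k1'])
print(ctrl.get_state())
E
```

```text
pics
scene [0.946 0.647 0.815] [-0.39 -0.59 -0.71] 455.3026529774045 -0.1344596063440924
side [ 0.046 -0.566  0.766] [ 0.45  0.57 -0.69] 481.1767109343893 -0.045359858707969096
wrist [0.138 0.665 0.373] [ 0.27 -0.09 -0.96] 304.2327264647902 -0.009560886243820595
{'time': 0.15, 'qpos': array([ 1.10999526e+00,  2.87026632e-01,  1.57783605e+00, -2.42185731e-06,
        1.27855879e+00, -1.50019325e-01]), 'dq': array([-0.00077443, -0.00278823, -0.00489879, -0.00136976, -0.00165052,
        0.00063296]), 'joint_efforts': array([ 5.05745647e-04, -4.06605721e+01, -2.93138409e+01, -1.80213333e-04,
        3.96763411e-03, -2.02519026e-06]), 'eef_pos': array([0.20617754, 0.64221705, 0.23022446]), 'tcp_rot': array([ 1.54765861e-01,  9.87950754e-01, -8.72442247e-04, -2.73842958e-04]), 'contact_force': array([ 0.51877124,  0.65241989, -0.18157116]), 'wrist_torque': array([ 0.02953101, -0.00186309,  0.00820706]), 'finger_force': 0.0, 'opening': 0.9975939964449604}
```

View pics/scene0.png

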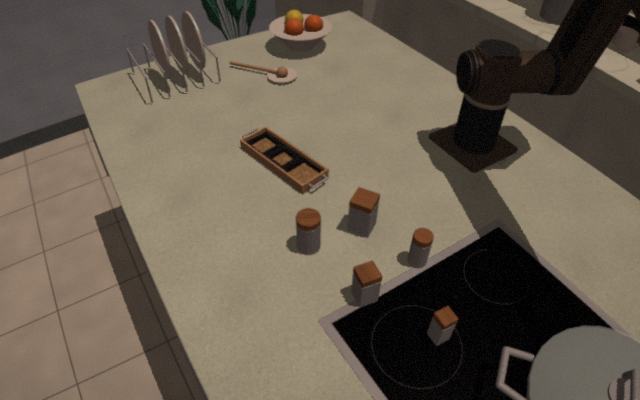

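View pics/side0.png

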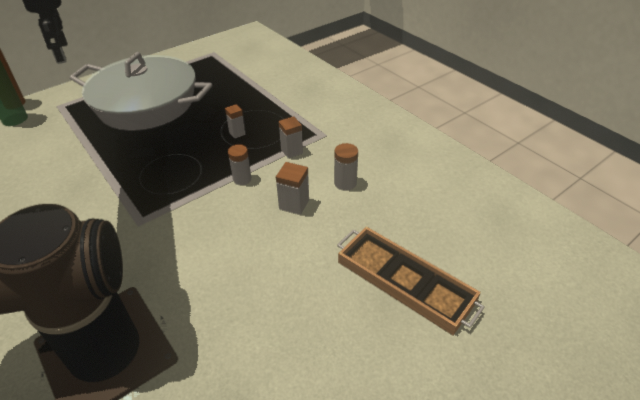

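View pics/wrist0.png

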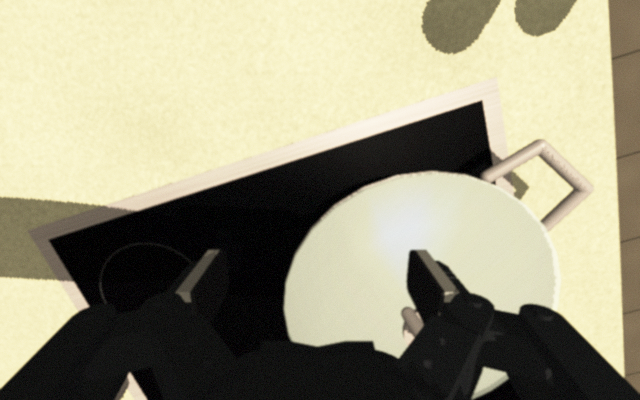

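The scene and side views show the square tins: large at scene (364,200) and side (292,180), medium at (367,278) and (291,130), small at (445,320) and (235,115). The round ones are at scene (308,217) and (422,238). The cork floors in the side view are at (371,256), (406,278) and (445,299). The wrist view only shows the hob and pan.

```bash
python3 - <<'E'
from h import *
def blobs(c,roi,cond,mn=30):
    x0,y0,x1,y1=roi
    hsv=cv2.cvtColor(c['img'],cv2.COLOR_RGB2HSV); m=cond(hsv).astype(np.uint8)*255
    k=np.zeros_like(m);k[y0:y1,x0:x1]=m[y0:y1,x0:x1]
    n,l,st,ce=cv2.connectedComponentsWithStats(k)
    return [(ce[i].round(1),st[i]) for i in range(1,n) if st[i][4]>mn]
S=cam('scene');D=cam('side')
lid=lambda h:(h[...,0]<16)&(h[...,1]>140)&(h[...,2]>60)
for c,roi in((S,(230,120,480,340)),(D,(220,100,490,340))):
    for b in blobs(c,roi,lid): print(b)
    h=cv2.cvtColor(c['img'],cv2.COLOR_RGB2HSV)
    print('hsv',[h[y,x].tolist() for x,y in ([(364,197),(308,215),(284,159),(355,180)] if c is S else [(292,172),(406,278),(371,256),(310,240)])])
P=[('L',(365,197),(292,174)),('M',(367,270),(290,125)),('s',(445,316),(234,111)),('RL',(308,215),(346,152)),('RM',(422,236),(238,151)),
('far',(265,146),(445,299)),('mid',(284,159),(406,278)),('near',(304,174),(371,256))]
for n,a,b in P:
    print(n,*[x if isinstance(x,float) else x.round(3) for x in tri(S,a,D,b)])
E
```

```text
(array([263.5, 144.7]), array([251, 138,  24,  15, 147], dtype=int32))
(array([282.3, 158.1]), array([274, 152,  18,  13, 107], dtype=int32))
(array([303.4, 173.3]), array([289, 163,  33,  25, 295], dtype=int32))
(array([364.9, 198.7]), array([350, 188,  29,  24, 404], dtype=int32))
(array([308.3, 218. ]), array([297, 209,  23,  21, 359], dtype=int32))
(array([423.1, 236.1]), array([414, 228,  19,  18, 244], dtype=int32))
(array([367.6, 272.6]), array([354, 262,  28,  22, 392], dtype=int32))
(array([446. , 316.1]), array([435, 306,  23,  22, 297], dtype=int32))
hsv [[11, 165, 116], [13, 181, 100], [14, 139, 127], [19, 61, 150]]
(array([233.2, 109.9]), array([225, 104,  17,  14, 139], dtype=int32))
(array([289. , 123.2]), array([279, 117,  22,  13, 177], dtype=int32))
(array([237. , 151.1]), array([228, 144,  20,  16, 233], dtype=int32))
(array([345.8, 150.5]), array([336, 144,  21,  14, 233], dtype=int32))
(array([291.6, 172.1]), array([277, 163,  30,  20, 378], dtype=int32))
hsv [[13, 153, 148], [16, 132, 137], [16, 130, 135], [26, 54, 189]]
L [0.472 0.089 0.097] 0.0005517132472496744
M [0.581 0.249 0.088] 0.0025567888456517864
s [0.514 0.407 0.075] 0.0016567203809188071
RL [0.609 0.072 0.1  ] 0.0029365706429312025
RM [0.429 0.24  0.087] 0.003555671444136224
far [ 0.538 -0.295  0.012] 0.006167475028487052
mid [ 0.518 -0.216  0.011] 0.0023546446480151697
near [ 0.502 -0.133  0.012] 0.0011422404345900643
```

```bash
cat >> h.py <<'E'
def go(x,y,z,deg,s=None):
    "tool y at angle deg (mod 180): first turn, then shift in the turned tool's axes (cm)"
    s=s or ctrl.get_state(); R=Ro.from_quat(s['tcp_rot']).as_matrix()
    a=np.degrees(np.arctan2(R[1,1],R[0,1])); d=(deg-a+90)%180-90
    sh=np.array([x,y,z])-s['eef_pos']; cm=lambda an:np.array([-np.sin(an)*sh[0]+np.cos(an)*sh[1],np.cos(an)*sh[0]+np.sin(an)*sh[1],-sh[2]])*100
    print('yaw %.2f tilt %s t %.2f | rz %.4f | shift after turn %s | before %s'%(a,(R[:2,2]).round(4),s['time'],-np.radians(d),cm(np.radians(a+d)).round(2),cm(np.radians(a)).round(2)))
E
python3 - <<'E'
from h import *
c=cam('wrist'); s=ctrl.get_state()
H=np.array(c['hand_eye'])
for p in [(.40,.24,.28,72),(.42,.2,.28,30),(.42,.2,.28,12)]:
    a=np.radians(p[3]); R=np.c_[[-np.sin(a),np.cos(a),0],[np.cos(a),np.sin(a),0],[0,0,-1]]
    T=np.eye(4);T[:3,:3]=R;T[:3,3]=p[:3];M=np.linalg.inv(T@H);c['R']=M[:3,:3];c['t']=M[:3,3]
    print(p,proj(c,[[.472,.089,.1],[.581,.249,.09],[.514,.407,.08],[.609,.072,.1],[.429,.24,.09],[*p[:2],.1]]).round().tolist())
    go(*p)
E
```

```text
(0.4, 0.24, 0.28, 72) [[215.0, 273.0], [367.0, 307.0], [478.0, 221.0], [245.0, 364.0], [324.0, 200.0], [317.0, 179.0]]
yaw 72.19 tilt [-0.0004 -0.0007] t 0.30 | rz 0.0034 | shift after turn [-30.86 -32.29  -4.92] | before [-30.75 -32.39  -4.92]
(0.42, 0.2, 0.28, 30) [[308.0, 278.0], [459.0, 209.0], [496.0, 49.0], [395.0, 336.0], [342.0, 149.0], [317.0, 179.0]]
yaw 72.19 tilt [-0.0004 -0.0007] t 0.30 | rz 0.7364 | shift after turn [-49.01  -3.62  -4.92] | before [-33.88 -35.59  -4.92]
(0.42, 0.2, 0.28, 12) [[340.0, 276.0], [468.0, 164.0], [454.0, -8.0], [445.0, 308.0], [332.0, 143.0], [317.0, 179.0]]
yaw 72.19 tilt [-0.0004 -0.0007] t 0.30 | rz 1.0506 | shift after turn [-47.72  11.71  -4.92] | before [-33.88 -35.59  -4.92]
```

Emit:
send_rows([
  [[-4, -2.9, -0.7, 0, 0, 0, 1], [-4, -2.9, -0.7, 0, 0, 0, 1], [-4, -2.9, -0.7, 0, 0, 0, 1], [-4, -2.9, -0.7, 0, 0, 0, 1], [-4, -2.9, -0.7, 0, 0, 0, 1], [-4, -2.9, -0.7, 0, 0, 0, 1], [-4, -2.9, -0.7, 0, 0, 0, 1], [-4, -2.9, -0.7, 0, 0, 0, 1], [-4, -2.9, -0.7, 0, 0, 0, 1], [-4, -2.9, -0.7, 0, 0, 0, 1]],
])

```text
time: 1.55
eef_pos: [0.4993, 0.2428, 0.3017]
tcp_rot: [0.155, 0.988, 0.0, 0.0]
contact_force: [-0.2, -0.5, 0.6]
opening: 0.997
finger_force: 0.0
```

Emit:
send_rows([
  [[0, 0, 0, 0, 0, 0, 1], [0, 0, 0, 0, 0, 0, 1]],
])

```text
time: 1.8
eef_pos: [0.4982, 0.2444, 0.3011]
tcp_rot: [0.155, 0.988, 0.0, -0.0]
contact_force: [-0.7, -0.4, 0.0]
opening: 0.996
finger_force: 0.0
```

```bash
python3 - <<'E'
from h import *
c=cam('wrist'); save(c,'w1'); go(.472,.089,.3,12); print(ctrl.get_state()['eef_pos'])
print(proj(c,[[.472,.089,.1],[.581,.249,.09],[.514,.407,.08],[.609,.072,.1],[.429,.24,.09]]).round().tolist())
E
```

```text
yaw 72.23 tilt [-0.0008  0.0002] t 1.85 | rz 1.0512 | shift after turn [-14.7   -5.77   0.1 ] | before [ -2.29 -15.63   0.1 ]
[0.49788732 0.24483264 0.30099329]
[[184.0, 194.0], [340.0, 234.0], [452.0, 142.0], [217.0, 295.0], [294.0, 116.0]]
```

View pics/w1.png

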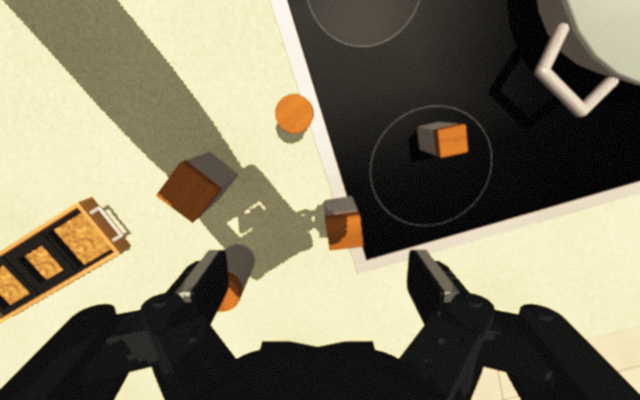

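The wrist view shows the large lid in shadow at (190,190), the medium at (345,230), the small at (453,140), the round ones at (294,114) and (230,290), and the caddy at lower left with its cork seats.

```bash
cat >> h.py <<'E'
def top(c,X,z,r=60,vmin=None,show=True,hsvlo=(3,110,40),hsvhi=(24,255,255)):
    "wood blob near projected X: contour hull -> plane z -> minAreaRect in mm"
    u,v=proj(c,[X])[0]; h=cv2.cvtColor(cv2.GaussianBlur(c['img'],(3,3),0),cv2.COLOR_RGB2HSV); m=cv2.inRange(h,hsvlo,hsvhi)
    k=np.zeros_like(m); a,b,e,f=[int(max(0,q)) for q in(v-r,v+r,u-r,u+r)]; k[a:b,e:f]=m[a:b,e:f]
    if vmin: k&=(h[...,2]>=vmin).astype(np.uint8)*255
    k=cv2.morphologyEx(k,cv2.MORPH_OPEN,np.ones((3,3)))
    cs=cv2.findContours(k,cv2.RETR_EXTERNAL,cv2.CHAIN_APPROX_NONE)[0]; q=max(cs,key=cv2.contourArea)
    P=plane(c,q.reshape(-1,2),z)[:,:2]*1000
    (cx,cy),(w,l),an=cv2.minAreaRect(P.astype(np.float32)); M=cv2.moments(P.astype(np.float32))
    px=cv2.moments(q); px=(px['m10']/px['m00'],px['m01']/px['m00'])
    if show: print('px',np.round(px,1),'rect c',np.round([cx,cy],1),'size',np.round([w,l],1),'ang',round(an%90,1),'centroid',np.round([M['m10']/M['m00'],M['m01']/M['m00']],1))
    return px,np.array([cx,cy])/1000,an%90
E
python3 - <<'E'
from h import *
c=cam('wrist')
for n,X in dict(L=(.472,.089,.1),M=(.581,.249,.09),s=(.514,.407,.08)).items():
    print(n); top(c,X,X[2],45)
    u,v=map(int,proj(c,[X])[0]); h=cv2.cvtColor(c['img'],cv2.COLOR_RGB2HSV); print([h[v+d,u].tolist() for d in(-20,-10,0,10)])
for X in[(.502,-.133,.007),(.518,-.216,.007)]: top(c,X,.007,35,hsvhi=(30,255,255),vmin=90)
go(.472,.089,.3,42)
E
```

```text
L
px [188.3 190.9] rect c [471.   95.4] size [55.  59.1] ang 31.3 centroid [470.9  95.7]
[[13, 209, 100], [13, 199, 95], [14, 205, 102], [13, 192, 101]]
M
px [344.1 230.7] rect c [578.6 254.7] size [45.8 48.2] ang 80.2 centroid [578.6 254.9]
[[12, 131, 103], [12, 200, 107], [12, 187, 94], [13, 204, 194]]
s
px [450.9 140.9] rect c [511.7 406.9] size [40.3 38.8] ang 84.5 centroid [512. 407.]
[[20, 57, 40], [14, 200, 218], [14, 203, 220], [14, 201, 223]]
px [ 87.3 235.3] rect c [ 499.2 -131.8] size [103.2  89.6] ang 6.2 centroid [ 499.6 -131.6]
px [ 43.5 262.4] rect c [ 518.2 -223.4] size [52.5 41.2] ang 12.3 centroid [ 518.4 -223.2]
yaw 72.27 tilt [-0.0008  0.0001] t 1.90 | rz 0.5284 | shift after turn [ -9.88 -12.36   0.1 ] | before [ -2.3  -15.65   0.1 ]
```

```bash
python3 - <<'E'
from h import *
go(.567,.186,.21,-10)
E
```

```text
yaw 72.27 tilt [-0.0008  0.0001] t 1.90 | rz 1.4359 | shift after turn [-4.62  7.85  9.1 ] | before [-8.4  -3.52  9.1 ]
```

Emit:
send_rows([
  [[0, 0, 1.14, 0, 0, 0.1795, 1], [0, 0, 1.14, 0, 0, 0.1795, 1], [0, 0, 1.14, 0, 0, 0.1795, 1], [0, 0, 1.14, 0, 0, 0.1795, 1], [0, 0, 1.14, 0, 0, 0.1795, 1], [0, 0, 1.14, 0, 0, 0.1795, 1], [0, 0, 1.14, 0, 0, 0.1795, 1], [0, 0, 1.14, 0, 0, 0.1795, 1], [-2.3, 3.9, 0, 0, 0, 0, 1], [-2.3, 3.9, 0, 0, 0, 0, 1]],
])

```text
time: 3.15
eef_pos: [0.5669, 0.1865, 0.2098]
tcp_rot: [0.765, 0.644, -0.0, -0.0]
contact_force: [-0.3, -0.4, -0.1]
opening: 1.0
finger_force: 0.0
```

Emit:
send_rows([
  [[0, 0, 0, 0, 0, 0, 1], [0, 0, 0, 0, 0, 0, 1]],
])

```text
time: 3.4
eef_pos: [0.5664, 0.1863, 0.2097]
tcp_rot: [0.766, 0.643, -0.0, -0.0]
contact_force: [-0.6, 0.8, 1.0]
opening: 0.995
finger_force: 0.0
```

```bash
python3 - <<'E'
from h import *
c=cam('wrist'); save(c,'w2')
print(proj(c,[[.579,.25,.09]])); p,xy,an=top(c,(.579,.25,.09),.09,60)
go(xy[0],xy[1],.2,an); print(ctrl.get_state()['eef_pos'])
E
```

```text
[[318.66200333 118.99879013]]
px [321.5 112.4] rect c [581.9 253.8] size [44.8 44.9] ang 79.9 centroid [582.1 254.1]
yaw -9.99 tilt [-0.001   0.0002] t 3.45 | rz -1.5692 | shift after turn [-0.37  6.9   0.98] | before [6.9  0.38 0.98]
[0.56620354 0.18654271 0.20979919]
```

View pics/w2.png

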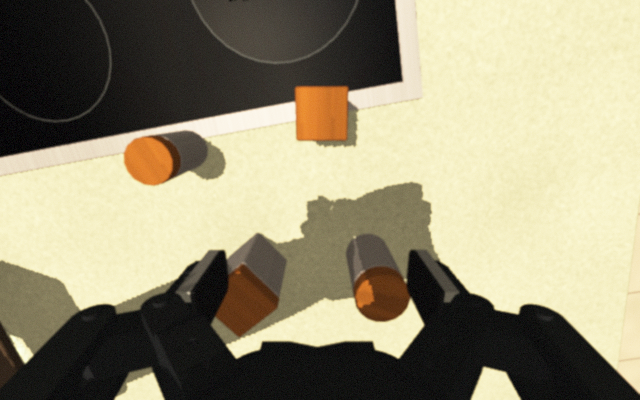

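The medium lid is at (321,112), its rectangle 44.8 mm at z = 0.09, so the height agrees. I'll go over it, descend and grip.

Emit:
send_rows([
  [[3.5, 0.2, 0, 0, 0, 0, 1], [3.4, 0.2, 0, 0, 0, 0, 1], [0, 0, 0, 0, 0, 0, 1], [0, 0, 4, 0, 0, 0, 1], [0, 0, 4, 0, 0, 0, 1], [0, 0, 4, 0, 0, 0, 1], [0, 0, 3, 0, 0, 0, 1], [0, 0, 1.5, 0, 0, 0, 1], [0, 0, 0, 0, 0, 0, 1], [0, 0, 0, 0, 0, 0, 1]],
])

```text
time: 4.7
eef_pos: [0.5844, 0.2528, 0.0469]
tcp_rot: [0.766, 0.642, 0.001, 0.001]
contact_force: [-0.2, 0.4, 0.0]
opening: 1.0
finger_force: 0.0
```

Emit:
send_rows([
  [[0, 0, 0, 0, 0, 0, -1], [0, 0, 0, 0, 0, 0, -1], [0, 0, 0, 0, 0, 0, -1], [0, 0, 0, 0, 0, 0, -1], [0, 0, 0, 0, 0, 0, -1], [0, 0, 0, 0, 0, 0, -1]],
], force=45)

```text
time: 5.45
eef_pos: [0.5837, 0.2527, 0.046]
tcp_rot: [0.767, 0.642, 0.0, 0.0]
contact_force: [-1.9, 0.1, 5.7]
opening: 0.512
finger_force: 47.8
```

Emit:
send_rows([
  [[0, 0, -1.5, 0, 0, 0, -1], [0, 0, -3, 0, 0, 0, -1], [0, 0, -4, 0, 0, 0, -1], [0, 0, -3, 0, 0, -0.096, -1], [0, 0, -2, 0, 0, -0.096, -1], [0, 0, -1, 0, 0, -0.096, -1], [0, 0, -0.9, 0, 0, -0.096, -1], [0, 0, 0, 0, 0, 0, -1]],
])

```text
time: 6.45
eef_pos: [0.5834, 0.2525, 0.1997]
tcp_rot: [0.63, 0.776, 0.0, 0.0]
contact_force: [-0.0, -0.3, -3.1]
opening: 0.511
finger_force: 47.1
```

```bash
python3 - <<'E'
from h import *
go(.555,-.38,.2,12); print(ctrl.get_state()['opening'])
E
```

```text
yaw 11.85 tilt [0.0011 0.0002] t 6.45 | rz -0.0025 | shift after turn [-6.128e+01 -1.593e+01 -3.000e-02] | before [-6.132e+01 -1.578e+01 -3.000e-02]
0.51069107630523
```

Emit:
send_rows([
  [[-1.5, -0.4, 0, 0, 0, 0, -1], [-3, -0.8, 0, 0, 0, 0, -1], [-4, -1.0, 0, 0, 0, 0, -1], [-4, -1.0, 0, 0, 0, 0, -1], [-4, -1.0, 0, 0, 0, 0, -1], [-4, -1.0, 0, 0, 0, 0, -1], [-4, -1.0, 0, 0, 0, 0, -1], [-4, -1.0, 0, 0, 0, 0, -1], [-4, -1.0, 0, 0, 0, 0, -1], [-4, -1.0, 0, 0, 0, 0, -1]],
])

```text
time: 7.7
eef_pos: [0.5674, -0.1256, 0.1982]
tcp_rot: [0.631, 0.776, -0.0, -0.001]
contact_force: [-0.4, -0.6, -2.6]
opening: 0.51
finger_force: 47.1
```

Emit:
send_rows([
  [[-4, -1.0, 0, 0, 0, 0, -1], [-4, -1.0, 0, 0, 0, 0, -1], [-4, -1.1, 0, 0, 0, 0, -1], [-4, -1.1, 0, 0, 0, 0, -1], [-4, -1.1, 0, 0, 0, 0, -1], [-3, -0.8, 0, 0, 0, 0, -1], [-1.8, -0.5, 0, 0, 0, 0, -1], [0, 0, 0, 0, 0, 0, -1], [0, 0, 0, 0, 0, 0, -1]],
])

```text
time: 8.82
eef_pos: [0.5552, -0.3788, 0.1987]
tcp_rot: [0.63, 0.777, 0.0, -0.001]
contact_force: [0.2, -0.2, -2.3]
opening: 0.513
finger_force: 47.1
```

```bash
python3 - <<'E'
from h import *
c=cam('wrist'); save(c,'w3'); go(.54,-.3,.2,12); print(ctrl.get_state()['eef_pos'])
print(proj(c,[(.502,-.133,.007),(.518,-.216,.007),(.538,-.295,.007)]))
E
```

```text
yaw 11.97 tilt [-0.0004  0.0009] t 8.88 | rz -0.0005 | shift after turn [ 8.01  0.13 -0.11] | before [ 8.01  0.12 -0.11]
[ 0.55539464 -0.37857939  0.19890461]
[[315.15431345 -97.46955479]
 [313.84349496   8.49708234]
 [317.25384305  96.6531355 ]]
```

View pics/w3.png

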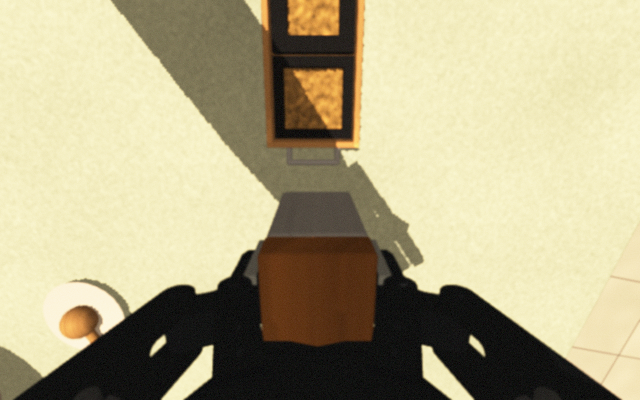

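The held tin hangs straight at (318,290) and the far seat's cork floor is fully visible around (314,99), with its recess about 62 px wide.

```bash
python3 - <<'E'
from h import *
c=cam('wrist')
hi=(30,255,255)
p,xy,an=top(c,(.538,-.295,.007),.007,38,hsvhi=hi,hsvlo=(8,80,25))
h=cv2.cvtColor(c['img'],cv2.COLOR_RGB2HSV)
print([h[y,x].tolist() for x,y in[(300,115),(330,115),(320,80),(279,100),(270,100),(350,100),(357,100)]])
# columns/rows of dark rubber
g=h[...,2]; print('row100',g[100,260:372:2].tolist()); print('col315',g[40:150:2,315].tolist())
go(xy[0],xy[1],.2,an)
E
```

```text
px [313.   97.7] rect c [ 534.3 -297.9] size [64.4 63.8] ang 11.8 centroid [ 534.3 -297.8]
[[15, 170, 105], [17, 174, 213], [17, 179, 224], [24, 134, 19], [13, 170, 102], [13, 48, 37], [18, 156, 244]]
row100 [127, 127, 126, 127, 120, 102, 78, 33, 14, 20, 10, 18, 69, 96, 88, 89, 93, 96, 102, 123, 135, 131, 114, 102, 110, 127, 182, 197, 201, 214, 229, 236, 226, 224, 228, 216, 205, 220, 222, 220, 226, 107, 36, 38, 35, 37, 83, 179, 245, 243, 235, 243, 241, 241, 242, 246]
col315 [37, 37, 40, 40, 39, 40, 23, 41, 49, 35, 34, 40, 37, 32, 69, 117, 209, 225, 228, 234, 237, 234, 229, 230, 229, 232, 236, 234, 211, 196, 196, 204, 202, 206, 182, 128, 114, 94, 88, 93, 106, 119, 113, 105, 74, 18, 16, 19, 21, 56, 101, 122, 130, 122, 121]
yaw 11.99 tilt [-0.0002  0.0006] t 8.93 | rz 0.0039 | shift after turn [ 8.33 -0.43 -0.09] | before [ 8.33 -0.4  -0.09]
```

Emit:
send_rows([
  [[2, -0.1, 0, 0, 0, 0, -1], [4, -0.2, 0, 0, 0, 0, -1], [2.2, -0.1, 0, 0, 0, 0, -1], [0, 0, 2, 0, 0, 0, -1], [0, 0, 3.5, 0, 0, 0, -1], [0, 0, 3.5, 0, 0, 0, -1], [0, 0, 1.5, 0, 0, 0, -1], [0, 0, 0, 0, 0, 0, -1], [0, 0, 0, 0, 0, 0, -1]],
])

```text
time: 10.05
eef_pos: [0.5355, -0.3014, 0.0957]
tcp_rot: [0.63, 0.777, -0.0, 0.002]
contact_force: [-0.8, -0.1, -2.8]
opening: 0.511
finger_force: 47.1
```

```bash
python3 - <<'E'
from h import *
go(.5343,-.2978,.053,12); S=cam('scene');D=cam('side')
a=cv2.resize(S['img'][90:210,220:380],(400,300),interpolation=3);b=cv2.resize(D['img'][190:340,320:500],(400,300),interpolation=3)
cv2.imwrite('pics/p1.png',np.hstack([a,b])[:,:,::-1])
E
```

```text
yaw 11.92 tilt [ 0.0023 -0.0019] t 10.05 | rz -0.0015 | shift after turn [ 0.38 -0.04  4.27] | before [ 0.38 -0.04  4.27]
```

View pics/p1.png

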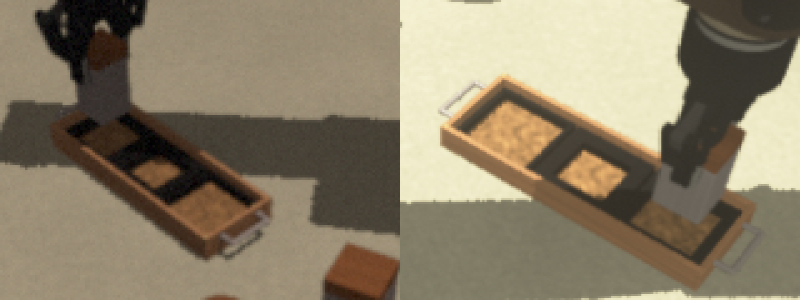

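The tin hangs above the far seat, and the three corks read large (near), small (middle) and medium (far). I'll correct by 3–4 mm and lower.

Emit:
send_rows([
  [[0.4, 0, 0, 0, 0, 0, -1], [0, 0, 1, 0, 0, 0, -1], [0, 0, 1.3, 0, 0, 0, -1], [0, 0, 1.2, 0, 0, 0, -1], [0, 0, 0.5, 0, 0, 0, -1], [0, 0, 0, 0, 0, 0, -1], [0, 0, 0.1, 0, 0, 0, -1], [0, 0, 0, 0, 0, 0, -1]],
])

```text
time: 11.15
eef_pos: [0.5337, -0.2967, 0.0531]
tcp_rot: [0.63, 0.777, 0.0, 0.0]
contact_force: [-0.4, -0.1, -3.0]
opening: 0.509
finger_force: 47.1
```

Emit:
send_rows([
  [[0, 0, 0.1, 0, 0, 0, -1], [0, 0, 0, 0, 0, 0, -1]],
])

```text
time: 11.4
eef_pos: [0.5338, -0.2968, 0.0531]
tcp_rot: [0.63, 0.777, -0.0, 0.0]
contact_force: [-2.7, 0.8, 4.2]
opening: 0.51
finger_force: 47.7
```

Emit:
send_rows([
  [[0, 0, 0, 0, 0, 0, 0.5], [0, 0, 0, 0, 0, 0, 1], [0, 0, 0, 0, 0, 0, 1], [0, 0, 0, 0, 0, 0, 1], [0, 0, -2, 0, 0, 0, 1], [0, 0, -4, 0, 0, 0, 1], [0, 0, -5, 0, 0, 0, 1], [0, 0, -4, 0, 0, 0, 1]],
])

```text
time: 12.4
eef_pos: [0.5342, -0.297, 0.2063]
tcp_rot: [0.63, 0.777, 0.0, 0.002]
contact_force: [0.3, -0.6, 0.1]
opening: 0.998
finger_force: 0.0
```

```bash
python3 - <<'E'
from h import *
# view pose for small tin: yaw -5.5, camera (7 cm along tool x) above it
a=np.radians(-5.5); tx=np.array([-np.sin(a),np.cos(a)])
p=np.array([.512,.407])-.07*tx; print(p); go(p[0],p[1],.2,-5.5)
E
```

```text
[0.5052908  0.33732227]
yaw 11.92 tilt [ 0.0031 -0.0025] t 12.40 | rz 0.3040 | shift after turn [62.86 -8.96  0.63] | before [62.66 10.27  0.63]
```

Emit:
send_rows([
  [[0, 0, 0, 0, 0, 0.152, 1], [0, 0, 0, 0, 0, 0.152, 1], [4, -0.6, 0, 0, 0, 0, 1], [5.5, -0.8, 0, 0, 0, 0, 1], [5.5, -0.8, 0, 0, 0, 0, 1], [5.5, -0.8, 0, 0, 0, 0, 1], [5.5, -0.8, 0, 0, 0, 0, 1], [5.5, -0.8, 0, 0, 0, 0, 1], [5.5, -0.8, 0, 0, 0, 0, 1], [5.5, -0.8, 0, 0, 0, 0, 1]],
])

```text
time: 13.65
eef_pos: [0.5127, 0.1342, 0.2041]
tcp_rot: [0.74, 0.672, 0.001, 0.001]
contact_force: [0.3, -0.8, -0.3]
opening: 1.0
finger_force: 0.0
```

Emit:
send_rows([
  [[5.5, -0.8, 0, 0, 0, 0, 1], [5.5, -0.8, 0, 0, 0, 0, 1], [5.5, -0.8, 0, 0, 0, 0, 1], [3.8, -0.5, 0, 0, 0, 0, 1], [0, 0, 0, 0, 0, 0, 1], [0, 0, 0, 0, 0, 0, 1], [0, 0, 0, 0, 0, 0, 1]],
])

```text
time: 14.52
eef_pos: [0.5035, 0.3361, 0.2026]
tcp_rot: [0.741, 0.672, 0.0, 0.0]
contact_force: [-0.7, -0.8, -0.4]
opening: 0.994
finger_force: 0.0
```

```bash
python3 - <<'E'
from h import *
c=cam('wrist'); save(c,'w4')
p,xy,an=top(c,(.512,.407,.08),.08,60); print(ctrl.get_state()['eef_pos'])
go(xy[0],xy[1],.036,an-90)
E
```

```text
px [319.  107.6] rect c [512.6 408.9] size [35.3 35.6] ang 84.3 centroid [512.6 409.1]
[0.50357899 0.33605572 0.2024966 ]
yaw -5.60 tilt [ 0.0003 -0.0001] t 14.57 | rz 0.0010 | shift after turn [ 7.34  0.18 16.65] | before [ 7.34  0.19 16.65]
```

View pics/w4.png

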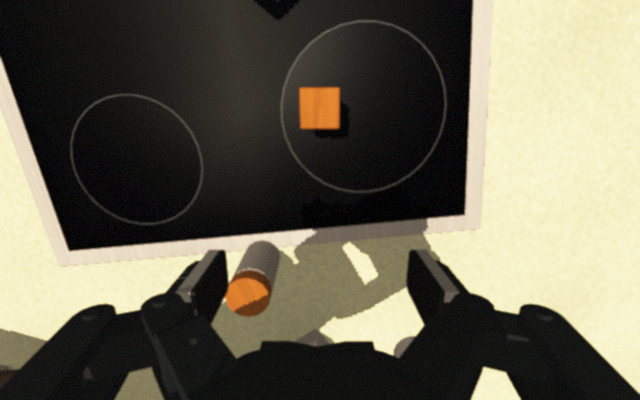

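The small lid is at (319,108), 35 mm in size, so its height also agrees. Grasping it now.

Emit:
send_rows([
  [[3.7, 0.1, 0, 0, 0, 0, 1], [3.6, 0.1, 0, 0, 0, 0, 1], [0, 0, 0, 0, 0, 0, 1], [0, 0, 4, 0, 0, 0, 1], [0, 0, 4, 0, 0, 0, 1], [0, 0, 4, 0, 0, 0, 1], [0, 0, 3, 0, 0, 0, 1], [0, 0, 1.4, 0, 0, 0, 1], [0, 0, 0, 0, 0, 0, 1], [0, 0, 0, 0, 0, 0, 1]],
])

```text
time: 15.82
eef_pos: [0.5135, 0.41, 0.04]
tcp_rot: [0.74, 0.672, 0.001, 0.0]
contact_force: [0.1, 0.7, 0.0]
opening: 1.0
finger_force: 0.0
```

Emit:
send_rows([
  [[0, 0, 0, 0, 0, 0, -1], [0, 0, 0, 0, 0, 0, -1], [0, 0, 0, 0, 0, 0, -1], [0, 0, 0, 0, 0, 0, -1], [0, 0, 0, 0, 0, 0, -1], [0, 0, 0, 0, 0, 0, -1], [0, 0, 0, 0, 0, 0, -1]],
], force=45)

```text
time: 16.7
eef_pos: [0.5126, 0.41, 0.0387]
tcp_rot: [0.74, 0.672, 0.001, 0.0]
contact_force: [0.0, 0.5, 4.2]
opening: 0.395
finger_force: 45.5
```

Emit:
send_rows([
  [[0, 0, -1.5, 0, 0, 0, -1], [0, 0, -3, 0, 0, 0, -1], [0, 0, -4, 0, 0, 0, -1], [0, 0, -4, 0, 0, -0.102, -1], [0, 0, -2, 0, 0, -0.102, -1], [0, 0, -1.7, 0, 0, -0.102, -1], [0, 0, 0, 0, 0, 0, -1]],
])

```text
time: 17.58
eef_pos: [0.5126, 0.41, 0.2018]
tcp_rot: [0.63, 0.777, 0.001, 0.001]
contact_force: [-0.2, 0.1, -1.7]
opening: 0.391
finger_force: 44.9
```

```bash
python3 - <<'E'
from h import *
go(.537,-.297,.2,12)
E
```

```text
yaw 11.97 tilt [0.0023 0.0012] t 17.57 | rz -0.0005 | shift after turn [-69.66 -12.32   0.18] | before [-69.66 -12.28   0.18]
```

Emit:
send_rows([
  [[-2, -0.3, 0, 0, 0, 0, -1], [-4, -0.7, 0, 0, 0, 0, -1], [-5, -0.9, 0, 0, 0, 0, -1], [-5, -0.9, 0, 0, 0, 0, -1], [-5, -0.9, 0, 0, 0, 0, -1], [-5, -0.9, 0, 0, 0, 0, -1], [-5, -0.9, 0, 0, 0, 0, -1], [-5, -0.9, 0, 0, 0, 0, -1], [-5, -0.9, 0, 0, 0, 0, -1], [-5, -0.9, 0, 0, 0, 0, -1]],
])

```text
time: 18.82
eef_pos: [0.5262, -0.0594, 0.1986]
tcp_rot: [0.63, 0.777, -0.001, -0.001]
contact_force: [1.8, 0.0, -2.1]
opening: 0.392
finger_force: 45.0
```

Emit:
send_rows([
  [[-5, -0.9, 0, 0, 0, 0, -1], [-5, -0.9, 0, 0, 0, 0, -1], [-5, -0.9, 0, 0, 0, 0, -1], [-5, -0.9, 0, 0, 0, 0, -1], [-2.6, -0.5, 0, 0, 0, 0, -1], [-1, 0, 0, 0, 0, 0, -1], [0, 0, 0, 0, 0, 0, -1], [0, 0, 0, 0, 0, 0, -1]],
])

```text
time: 19.82
eef_pos: [0.5371, -0.2951, 0.1999]
tcp_rot: [0.629, 0.778, 0.0, -0.0]
contact_force: [0.2, -0.7, -0.5]
opening: 0.391
finger_force: 45.0
```

```bash
python3 - <<'E'
from h import *
c=cam('wrist'); save(c,'w5')
p,xy,an=top(c,(.517,-.2166,.007),.007,32,hsvhi=(30,255,255),hsvlo=(8,80,25)); print(ctrl.get_state()['eef_pos'])
go(xy[0],xy[1],.046,12)
E
```

```text
px [313.9 100.8] rect c [ 517.3 -216.9] size [54.5 54.2] ang 12.0 centroid [ 517.3 -216.9]
[ 0.5371621  -0.29506779  0.2000455 ]
yaw 12.13 tilt [-0.0003  0.0006] t 19.88 | rz 0.0023 | shift after turn [ 8.06 -0.31 15.4 ] | before [ 8.06 -0.3  15.4 ]
```

View pics/w5.png

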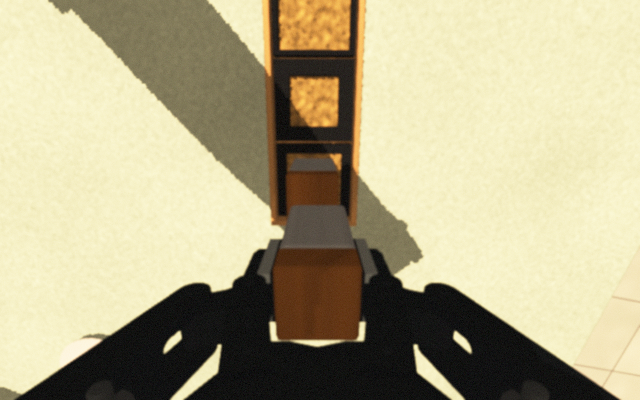

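The middle cork at (314,101) is the small seat and agrees with the prediction. The medium tin is standing in the far seat. Placing the small tin.

Emit:
send_rows([
  [[2, -0.1, 0, 0, 0, 0, -1], [4, -0.1, 0, 0, 0, 0, -1], [2.1, -0.1, 0, 0, 0, 0, -1], [0, 0, 0, 0, 0, 0, -1], [0, 0, 2, 0, 0, 0, -1], [0, 0, 4, 0, 0, 0, -1], [0, 0, 3, 0, 0, 0, -1], [0, 0, 1, 0, 0, 0, -1], [0, 0, 0, 0, 0, 0, -1], [0, 0, 0, 0, 0, 0, -1]],
])

```text
time: 21.12
eef_pos: [0.5182, -0.2189, 0.1015]
tcp_rot: [0.629, 0.777, 0.0, 0.001]
contact_force: [0.6, -0.7, -0.9]
opening: 0.391
finger_force: 45.0
```

```bash
python3 - <<'E'
from h import *
go(.5173,-.2169,.046,12)
E
```

```text
yaw 12.02 tilt [ 0.0022 -0.0015] t 21.12 | rz 0.0003 | shift after turn [ 0.21 -0.04  5.55] | before [ 0.21 -0.04  5.55]
```

Emit:
send_rows([
  [[0.1, 0, 1, 0, 0, 0, -1], [0, 0, 2, 0, 0, 0, -1], [0, 0, 1.5, 0, 0, 0, -1], [0, 0, 0.7, 0, 0, 0, -1], [0, 0, 0.2, 0, 0, 0, -1], [0, 0, 0.1, 0, 0, 0, -1], [0, 0, 0, 0, 0, 0, -1], [0, 0, 0, 0, 0, 0, -1]],
])

```text
time: 22.12
eef_pos: [0.5175, -0.2174, 0.0458]
tcp_rot: [0.629, 0.777, 0.0, 0.001]
contact_force: [0.3, -0.0, -0.3]
opening: 0.391
finger_force: 45.0
```

Emit:
send_rows([
  [[0, 0, 0.1, 0, 0, 0, -1], [0, 0, 0, 0, 0, 0, -1], [0, 0, 0, 0, 0, 0, -1]],
])

```text
time: 22.5
eef_pos: [0.5175, -0.2174, 0.0457]
tcp_rot: [0.629, 0.777, -0.0, 0.0]
contact_force: [-1.3, 0.8, 5.0]
opening: 0.387
finger_force: 45.8
```

Contact shows it is seated; releasing.

Emit:
send_rows([
  [[0, 0, 0, 0, 0, 0, 0.3], [0, 0, 0, 0, 0, 0, 1], [0, 0, 0, 0, 0, 0, 1], [0, 0, 0, 0, 0, 0, 1], [0, 0, 0, 0, 0, 0, 1], [0, 0, -2, 0, 0, 0, 1], [0, 0, -4, 0, 0, 0, 1], [0, 0, -5, 0, 0, 0, 1], [0, 0, -5, 0, 0, 0, 1]],
])

```text
time: 23.62
eef_pos: [0.517, -0.2171, 0.2072]
tcp_rot: [0.629, 0.777, 0.0, 0.001]
contact_force: [0.7, -0.3, -0.4]
opening: 1.001
finger_force: 0.0
```

```bash
python3 - <<'E'
from h import *
go(.507,.034,.21,31)
E
```

```text
yaw 12.03 tilt [ 0.0013 -0.0009] t 23.62 | rz -0.3311 | shift after turn [22.03 12.07 -0.28] | before [24.76  4.26 -0.28]
```

Emit:
send_rows([
  [[0, 0, 0, 0, 0, -0.1655, 1], [0, 0, 0, 0, 0, -0.1655, 1], [4, 2.2, -0.2, 0, 0, 0, 1], [5, 2.7, 0, 0, 0, 0, 1], [5, 2.7, 0, 0, 0, 0, 1], [5, 2.7, 0, 0, 0, 0, 1], [3, 1.8, 0, 0, 0, 0, 1], [0, 0, 0, 0, 0, 0, 1], [0, 0, 0, 0, 0, 0, 1], [0, 0, 0, 0, 0, 0, 1]],
])

```text
time: 24.88
eef_pos: [0.5076, 0.0327, 0.2066]
tcp_rot: [0.493, 0.87, -0.0, 0.0]
contact_force: [-0.0, -0.9, -0.0]
opening: 1.001
finger_force: 0.0
```

```bash
python3 - <<'E'
from h import *
c=cam('wrist'); save(c,'w6')
p,xy,an=top(c,(.471,.093,.1),.1,70); print(ctrl.get_state()['eef_pos'])
go(xy[0],xy[1],.055,an)
E
```

```text
px [316.5 112.7] rect c [472.6  91.5] size [53.4 54.1] ang 31.0 centroid [472.5  91.8]
[0.50757719 0.03275032 0.20639643]
yaw 30.90 tilt [ 0.0003 -0.0002] t 24.93 | rz -0.0026 | shift after turn [ 6.84  0.04 15.14] | before [ 6.84  0.02 15.14]
```

View pics/w6.png

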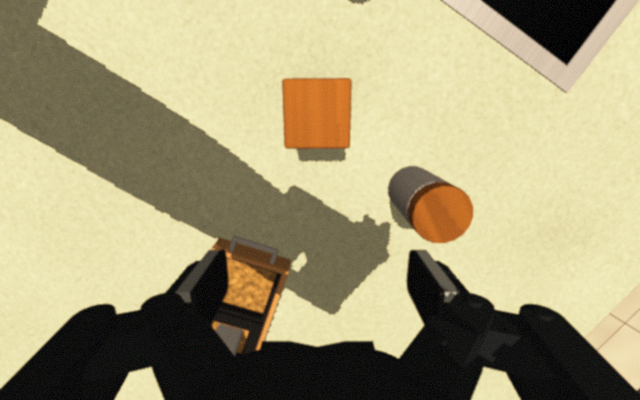

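The large lid is at (317,113), 54 mm in size; grasping it.

Emit:
send_rows([
  [[3.4, 0, 0, 0, 0, 0, 1], [3.4, 0, 0, 0, 0, 0, 1], [0, 0, 0, 0, 0, 0, 1], [0, 0, 4, 0, 0, 0, 1], [0, 0, 4, 0, 0, 0, 1], [0, 0, 4, 0, 0, 0, 1], [0, 0, 2, 0, 0, 0, 1], [0, 0, 1.2, 0, 0, 0, 1], [0, 0, 0, 0, 0, 0, 1], [0, 0, 0, 0, 0, 0, 1]],
])

```text
time: 26.18
eef_pos: [0.4735, 0.0918, 0.0552]
tcp_rot: [0.493, 0.87, 0.0, 0.001]
contact_force: [0.8, -0.3, 0.5]
opening: 1.003
finger_force: 0.0
```

Emit:
send_rows([
  [[0, 0, 0, 0, 0, 0, -1], [0, 0, 0, 0, 0, 0, -1], [0, 0, 0, 0, 0, 0, -1], [0, 0, 0, 0, 0, 0, -1], [0, 0, 0, 0, 0, 0, -1], [0, 0, 0, 0, 0, 0, -1]],
], force=55)

```text
time: 26.92
eef_pos: [0.473, 0.0921, 0.0551]
tcp_rot: [0.492, 0.87, 0.0, 0.001]
contact_force: [-1.4, -1.3, 6.7]
opening: 0.632
finger_force: 58.8
```

Emit:
send_rows([
  [[0, 0, -1.5, 0, 0, 0, -1], [0, 0, -3, 0, 0, 0, -1], [0, 0, -4, 0, 0, 0, -1], [0, 0, -4, 0, 0, 0.11, -1], [0, 0, -2, 0, 0, 0.11, -1], [0, 0, -0.7, 0, 0, 0.11, -1], [0, 0, 0, 0, 0, 0, -1]],
])

```text
time: 27.8
eef_pos: [0.4721, 0.0923, 0.2065]
tcp_rot: [0.628, 0.778, 0.0, 0.0]
contact_force: [0.1, 0.5, -4.1]
opening: 0.625
finger_force: 59.0
```

```bash
python3 - <<'E'
from h import *
go(.518,-.215,.22,12)
E
```

```text
yaw 12.17 tilt [0.0006 0.0001] t 27.80 | rz 0.0030 | shift after turn [-31.01  -1.9   -1.35] | before [-31.    -2.    -1.35]
```

Emit:
send_rows([
  [[-2, -0.1, -0.4, 0, 0, 0, -1], [-4, -0.3, -0.5, 0, 0, 0, -1], [-5, -0.3, -0.5, 0, 0, 0, -1], [-5, -0.3, 0, 0, 0, 0, -1], [-5, -0.3, 0, 0, 0, 0, -1], [-5, -0.3, 0, 0, 0, 0, -1], [-4, -0.3, 0, 0, 0, 0, -1], [-1, 0, 0, 0, 0, 0, -1], [0, 0, 0, 0, 0, 0, -1], [0, 0, 0, 0, 0, 0, -1]],
])

```text
time: 29.05
eef_pos: [0.5184, -0.2136, 0.2195]
tcp_rot: [0.628, 0.778, 0.0, -0.001]
contact_force: [0.3, 0.7, -4.0]
opening: 0.623
finger_force: 58.9
```

```bash
python3 - <<'E'
from h import *
c=cam('wrist'); save(c,'w7')
p,xy,an=top(c,(.500,-.1357,.007),.007,38,hsvhi=(30,255,255),hsvlo=(8,80,25)); print(ctrl.get_state()['eef_pos'])
go(xy[0],xy[1],.062,12)
E
```

```text
px [315.6 101.6] rect c [ 500.4 -137.1] size [75.2 76.8] ang 12.1 centroid [ 500.1 -136. ]
[ 0.51851323 -0.21353019  0.21973765]
yaw 12.20 tilt [-0.0007  0.0008] t 29.10 | rz 0.0034 | shift after turn [ 7.85 -0.19 15.77] | before [ 7.85 -0.16 15.77]
```

View pics/w7.png

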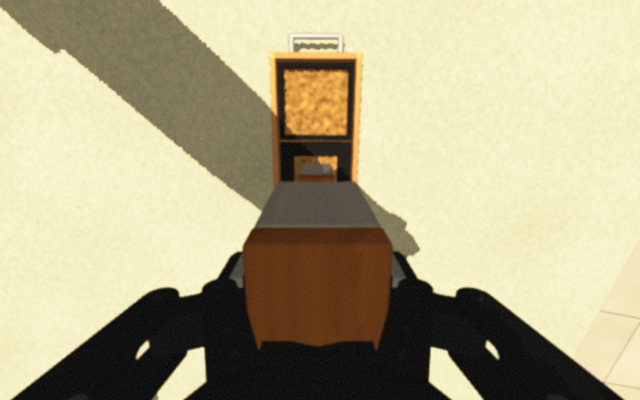

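The large seat's cork is visible at (316,102). The 83 mm pitch and the centroid agree on about (0.500, -0.136).

Emit:
send_rows([
  [[2, -0.1, 0, 0, 0, 0, -1], [4, -0.1, 0, 0, 0, 0, -1], [2, 0, 0, 0, 0, 0, -1], [0, 0, 0, 0, 0, 0, -1], [0, 0, 2, 0, 0, 0, -1], [0, 0, 4, 0, 0, 0, -1], [0, 0, 3, 0, 0, 0, -1], [0, 0, 1.5, 0, 0, 0, -1], [0, 0, 0, 0, 0, 0, -1], [0, 0, 0, 0, 0, 0, -1]],
])

```text
time: 30.35
eef_pos: [0.5012, -0.1379, 0.1167]
tcp_rot: [0.629, 0.778, 0.0, 0.002]
contact_force: [-0.3, -0.3, -3.5]
opening: 0.624
finger_force: 58.9
```

```bash
python3 - <<'E'
from h import *
go(.5,-.1357,.062,12)
E
```

```text
yaw 12.09 tilt [ 0.0027 -0.0015] t 30.35 | rz 0.0015 | shift after turn [ 0.24 -0.07  5.47] | before [ 0.24 -0.07  5.47]
```

Emit:
send_rows([
  [[0.1, 0, 1, 0, 0, 0, -1], [0, 0, 2, 0, 0, 0, -1], [0, 0, 1.5, 0, 0, 0, -1], [0, 0, 0.6, 0, 0, 0, -1], [0, 0, 0.2, 0, 0, 0, -1], [0, 0, 0, 0, 0, 0, -1], [0, 0, 0.1, 0, 0, 0, -1], [0, 0, 0, 0, 0, 0, -1], [0, 0, 0, 0, 0, 0, -1]],
])

```text
time: 31.48
eef_pos: [0.5005, -0.1365, 0.0621]
tcp_rot: [0.629, 0.778, 0.0, 0.001]
contact_force: [-0.6, 0.3, 2.7]
opening: 0.628
finger_force: 59.4
```

Emit:
send_rows([
  [[0, 0, 0, 0, 0, 0, 0.5], [0, 0, 0, 0, 0, 0, 1], [0, 0, 0, 0, 0, 0, 1], [0, 0, 0, 0, 0, 0, 1], [0, 0, -2, 0, 0, 0, 1], [0, 0, -4, 0, 0, 0, 1], [0, 0, -5, 0, 0, 0, 1], [0, 0, -5, 0, 0, 0, 1], [0, 0, -5, 0, 0, 0, 1], [0, 0, 0, 0, 0, 0, 1]],
])

```text
time: 32.72
eef_pos: [0.5021, -0.1373, 0.277]
tcp_rot: [0.629, 0.778, 0.001, 0.005]
contact_force: [0.7, 0.3, -0.1]
opening: 0.997
finger_force: 0.0
```

Emit:
send_rows([
  [[-4, 0, 0, 0, 0, 0, 1], [-5, 0, 0, 0, 0, 0, 1], [-5, 0, 0, 0, 0, 0, 1], [-3, 0, 0, 0, 0, 0, 1], [0, 0, 0, 0, 0, 0, 1], [0, 0, 0, 0, 0, 0, 1]],
])

```text
time: 33.48
eef_pos: [0.535, -0.3016, 0.2699]
tcp_rot: [0.629, 0.778, 0.0, -0.001]
contact_force: [0.6, -0.7, -0.4]
opening: 0.996
finger_force: 0.0
```

```bash
python3 - <<'E'
from h import *
c=cam('wrist');S=cam('scene');D=cam('side')
for n,X in dict(L=(.5005,-.1365,.107),s=(.5175,-.2174,.087),M=(.534,-.297,.097)).items():
    print(n);top(c,X,X[2],40,hsvhi=(14,255,255))
a=cv2.resize(S['img'][90:300,220:460],(400,350),interpolation=3);b=cv2.resize(D['img'][90:340,220:500],(400,350),interpolation=3)
cv2.imwrite('pics/f1.png',np.hstack([a,b])[:,:,::-1])
save(c,'f2'); print(ctrl.get_state()['eef_pos'])
for P in [(.609,.072,.1),(.429,.24,.09)]: print(proj(S,[P]),proj(D,[P]))
E
```

```text
L
px [317.6  16.8] rect c [ 503.8 -152.7] size [56.1 27.1] ang 12.0 centroid [ 503.8 -152.6]
s
px [318.4  96.9] rect c [ 518.7 -217.9] size [35.9 35.7] ang 12.0 centroid [ 518.7 -218.4]
M
px [317.3 178.1] rect c [ 534.2 -298.6] size [74.8 53. ] ang 12.0 centroid [ 534.8 -299.3]
[ 0.53534347 -0.30118093  0.27097784]
[[308.8706917  215.04544001]] [[346.457657   151.74607737]]
[[423.11974258 235.05286008]] [[238.55855744 150.27438102]]
```

View pics/f1.png

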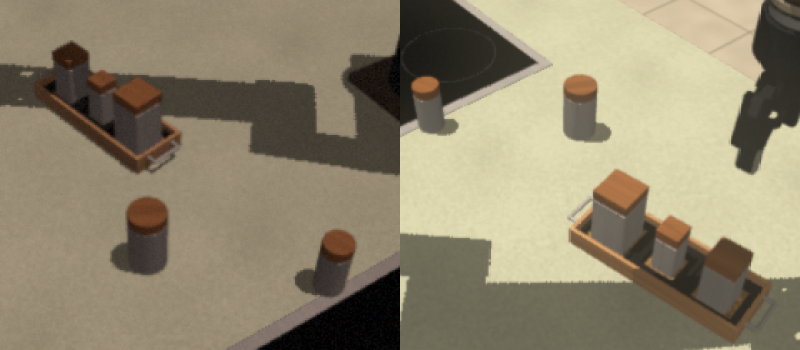

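View pics/f2.png

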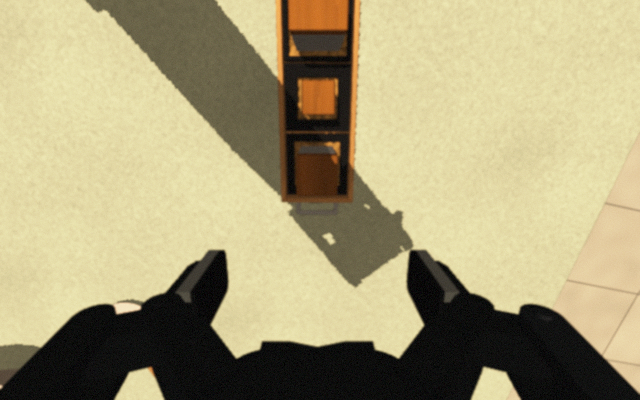

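All three square tins stand upright in their own seats: large in the near seat (image top), small in the middle at (318,97), medium in the far seat at (317,172). Both round tins are untouched, and the gripper is clear.

```bash
python3 -c "
from plant import ctrl
print(ctrl.sign_off())"
```

```text
the job is handed in; nothing more can be done
None
```

The three square tins stand upright in their own seats in the caddy, the two round tins were left where they stood, and the job was handed in at about 34 s of the 88 s allowed; sign-off returned no verdict.

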